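# Tap the saddle-press boss

## Task

Swing the red-balled clamp lever fully over to lock the boss. Then take the black crank knob of the hand tapper and cut the thread: turn clockwise (seen from above), up to half a turn, only until you feel it begin to bind, turn back a quarter turn to break the chip, and repeat until the tap is fully down at its depth stop. Never force it - more than 20 N on the crank snaps the tap - then let go, leaving the clamp locked and the other things on the bench alone.

Things in the scene. Friction and masses are not known exactly. Their poses are not given: they have to be found in the camera images.
- tapper: bench hand tapper, fixed: blue base plate 170 x 300 x 18 mm with a steel column, a blue overhead arm and a vertical spindle. Origin at the centre of the base's underside, z up. In this frame the vertical spindle axis is at (0, +60 mm) and the clamp lever's pivot at (0, -100, +55 mm)
- tap (a joint): turn of crank and tap about the spindle axis in rad: 0 at the start (crank along the tapper's +y), growing clockwise from above (cutting). The tap sinks 4 mm per turn, the crank stays level. Free turning takes 2 N at the knob. Chips bind it within half a turn of cutting, at angles that differ each time: resistance then climbs 8 N per 0.1 rad. Springy depth stop at 5.3 rad
- handle (a point): middle of the crank's upright black knob, 22 mm in diameter and 42 mm high, which spins freely on its pin; 50 mm from the spindle axis, this point 211 mm above the bench, 23 mm above the knob's foot; the crank bar lies 5 mm below the foot. Nothing around stands higher than the knob
- spindle (a point): fixed point on the vertical spindle axis, level with the knob's middle. A bound tap goes on only after being turned back a quarter turn from where it bound; it binds twice before the depth stop, which feels like another bind
- clamp (a joint): clamp lever angle in rad about the tapper's y axis: 0 unlocked (leaning 0.6 rad from upright to the tapper's -x), 1.2 fully over (leaning as far to +x) and locked; stays where it is left, takes about 2 N at the ball
- clamp_ball (a point): centre of the red ball, 24 mm in diameter, at the end of the clamp lever, 75 mm from its pivot
- clamp_pivot (a point): pivot of the clamp lever, 55 mm above the bench
- oil: yellow oil bottle, 48 mm in diameter, 110 mm high, bystander; origin at its underside's centre
- pot: black pencil pot, 64 mm in diameter, 85 mm high with pencils to 155 mm, bystander; origin at its underside's centre
- tray: small open steel tray 110 x 80 x 30 mm, bystander; origin at its underside's centre
- gauge: torque gauge pin sealed inside the tapper's base plate (not visible, nothing to do with it): it carries the chip load of the tap, 1.25 N on it for each 1 N of binding felt at the knob beyond the free-turning 2 N; origin at its centre

How it is judged:
On the way, in this order (a step that is already met when the one before it is completed fails the run):
1. the clamp lever is fully over (value of joint clamp above 1.05 rad), for 0.2 s.
2. the tap has been cut forward to its first bind (value of joint tap above 2 rad), for 0.05 s.
3. it has been turned back about a quarter turn (value of joint tap below 1.85 rad), for 0.05 s.
4. the tap is at its depth stop (value of joint tap above 5.15 rad), for 0.1 s.
At the end, for the whole second after the job is handed in: the tap stands within 0.2 rad of its depth stop (tap joint above 5.1 rad) and the clamp lever is over (above 1.05 rad) (value of joint tap above 5.1 rad and value of joint clamp above 1.05 rad); the robot touches nothing.
It fails at once if the tap is overloaded: the gauge pin carries more than 27 N (a push of about 24 N on the crank knob against a bind or the stop) (contact force between anything else and gauge above 27 N).
It fails at once if the tap is turned before the clamp is locked (value of joint tap above 0.3 rad and value of joint clamp below 1 rad).
It fails at once if a bystander is shifted or tipped (distance of any of oil, pot, tray from where it was at the start of the episode above 0.03 m or angle between any of oil, pot's own z axis and vertical above 0.4 rad).
It also fails if it takes over 72 s, if anything falls off the work surface, if the arm or the gripper's body presses on something with over 40 N, if the wrist force passes 120 N, or if a joint passes its speed limit or range.

## Robot

A 6-joint arm with a two-finger parallel gripper is mounted at the origin on the work surface. World frame = base frame: x ahead of the robot, y to its left, z up, the work surface at z = 0. Lengths are in m, angles in rad, forces in N, time in s.
With the tool pointing down it reaches from about 0.325 to 0.925 m from the base axis. Payload 3.1 kg.
Tool frame: the origin (TCP) lies between the finger pads; the fingertips stand 8 mm ahead of it and the grasp point (between the pads) lies 11 mm behind it (env.nose_length is the z of the fingertips in the tool frame, in m); z points along the fingers, y is the line along which they close (so a half turn about z gives the same grasp; the last joint's range is limited). The gripper opens to 85 mm and grips with 20 to 120 N. Pads are 22 mm wide; open, the fingers measure 114 mm over their backs; the gripper's body (76 mm by 85 mm) begins 54 mm behind the grasp point. The pads swing forward as they close: fully open they stand 13 mm farther back than shut.
Start: joints at [-0.112, 0.217, 1.613, -0, 1.311, -0.112], TCP at [0.625, 0, 0.239] pointing down, gripper open.
Joint ranges: [-2.75, 2.75], [-0.78, 2.1], [0.31, 2.55], [-1.13, 4.27], [0.13, 2.63], [-2.58, 2.58]. Speed limits (rad/s): [2.79, 2.79, 3.14, 3.14, 3.14, 3.14].

## Interface

Orientations are given as a unit quaternion [x, y, z, w].
In Python, from cell import monitor, viewer, workorder, finder, env gives the robot as it stands.
- The arm moves only by the tool step_arm, never from a script. Its argument "moves" is a list of rows, each an object of numbers: "jaw": the opening, from 0 (shut) to 1 (fully open); "dx", "dy", "dz": the shift along the tool's x, y, z in cm; "ax", "ay", "az": the turn, a rotation vector about the tool's x, y, z in rad. In form: [{"jaw": .., "dx": .., "dy": .., "dz": .., "ax": .., "ay": .., "az": ..}, ...]. A call has 1 to 20 rows; each row is the pose to reach, as a shift and turn from the pose commanded when the call began, along the tool's axes at that moment; what a row does not reach only later rows make up. A row lasts 1/8 s, in which the tool goes at most 62.5 mm and 10.7 degrees, less where a joint would pass 70% of its speed; a pose out of reach is approached as far as the arm can. A call with a gripper value outside its range is refused whole. The fingers move at their own pace and stop on an object; "grip_force" is the grip in N (left out, the last holds). Time passes only in rows, so rows that repeat a pose let the fingers close. It gives the time, the measured TCP pose, the force, the opening and the grip force at its end, in the units of the state.
- monitor.observe(): the state, without advancing time (a new reading comes with each control period).
- viewer.read_camera(name): name is "scene" or "side" or "wrist"; returns a dict with "color" (420x560x3 uint8, red, green, blue), "intrinsics" (3x3 intrinsics, pixels), "rvec" (rotation vector, rad) and "tvec" (3), from world to camera coordinates, as OpenCV has them. Camera axes: x right, y down, z forward; pixel columns grow to the right and rows downward; lengths in m; the calibration is good to about 2 mm. A picture is of the moment at which its call begins. There is no depth.
- workorder.sign_off(): hands the job in; it is judged then, once.
Trained networks look in a picture, given as the dict that the camera call returned (one of the last four; its "shot" number tells which), for a name from the list of things; names that differ only in an ending like _2 or _b are one class to them, and where a whole thing is asked for, a point or a joint stands for the part that bears it (a point fixed in the world has none). Each returns a list of dicts, best first, with "score" (0 to 1); they miss things now and then, are a little off and sometimes report something else, mostly with a low value. They report only what shows in the picture. A call takes as long as a camera call.
- finder.spot_in(label, picture): "at" ([x, y, z] in m, in the coordinates of the camera as it stood for that picture, good to about 4 mm: the middle of the surface that is visible of it).
The state is a dict: "t": time; "joints": joint angles; "qd": joint speeds; "joint_efforts": joint torques, N m; "eef_pos": TCP position; "tool_rot": TCP orientation; "wrist_force": force on the tool from outside, world axes, zero at the start; "moment": the same for the moment, N m; "opening": finger opening in m; "finger_force": force on a finger pad.
Only numpy, scipy, OpenCV 4.12 (cv2) and the standard library are available. Lean on these libraries where they do the work, as an engineer would, in place of code of your own. Each camera call takes 0.05 s, during which the arm holds its last target. There are 200 camera calls.

## Working session

There is one attempt and no reset: what is moved stays moved. The work goes in short steps, Python scripts to look and compute and a tool call to move; the robot and the scene stay as the last step left them, time stands still between calls to the robot, and variables do not carry over. Pictures are saved under pics/ and viewed, at most 10 in all, crops included, and the job is handed in when it is done.

Besides the shell and the picture viewer there is one more tool, called after "Emit:" by a JSON object that holds its "op" and its "data", one argument or row to a line. step_arm: Moves the arm, as the interface text tells. Its arguments: {"type":"object","properties":{"moves":{"type":"array","items":{"type":"object","properties":{"jaw":{"type":"number"},"dx":{"type":"number"},"dy":{"type":"number"},"dz":{"type":"number"},"ax":{"type":"number"},"ay":{"type":"number"},"az":{"type":"number"}}}},"grip_force":{"type":"number"}},"required":["moves"]}

```bash
mkdir -p pics; cat > h.py <<'E'
import numpy as np, cv2
from cell import monitor, viewer, workorder, finder, env
from scipy.spatial.transform import Rotation as R
def cam(n):
    return viewer.read_camera(n)
def world(p,c):
    return R.from_rotvec(np.ravel(c["rvec"])).inv().apply(np.ravel(p)-np.ravel(c["tvec"]))
def save(c,f): cv2.imwrite("pics/"+f,c["color"][:,:,::-1])
E
python3 - <<'E'
from h import *
np.set_printoptions(precision=4,suppress=True)
ims=[]
for n in ["scene","side"]:
    c=cam(n); ims.append(c["color"])
    for l in ["tapper","handle","clamp_ball","oil","pot","tray"]:
        for d in finder.spot_in(l,c)[:2]: print(n,l,round(d["score"],2),world(d["at"],c))
    print(n,"cam at",world([0,0,0],c))
im=np.hstack(ims); im=cv2.resize(im,(800,300),interpolation=cv2.INTER_AREA)
cv2.imwrite("pics/a.png",im[:,:,::-1])
s=monitor.observe(); print(s["t"],s["eef_pos"],s["tool_rot"],s["wrist_force"],env.nose_length)
E
```

```text
scene tapper 0.78 [0.5659 0.117  0.0142]
scene handle 0.52 [0.5586 0.1633 0.1831]
scene clamp_ball 0.64 [ 0.5235 -0.0282  0.0895]
scene oil 0.85 [0.4881 0.3509 0.0693]
scene pot 0.66 [ 0.5207 -0.413   0.0586]
scene tray 0.78 [0.651  0.3834 0.001 ]
scene tray 0.22 [0.554  0.1652 0.185 ]
scene cam at [1.1421 0.5175 1.3951]
side tapper 0.68 [0.5432 0.0739 0.0183]
side tapper 0.27 [0.6784 0.4128 0.016 ]
side handle 0.7 [0.5443 0.1356 0.187 ]
side clamp_ball 0.45 [ 0.5155 -0.039   0.1004]
side oil 0.62 [0.4727 0.328  0.0525]
side pot 0.7 [ 0.5098 -0.4319  0.0603]
side tray 0.63 [0.6803 0.4144 0.0149]
side cam at [ 0.2468 -0.8646  0.7431]
0.7 [0.6251 0.     0.2394] [0.7071 0.7071 0.     0.    ] [0.6729 0.5155 0.578 ] 0.008
```

View pics/a.png

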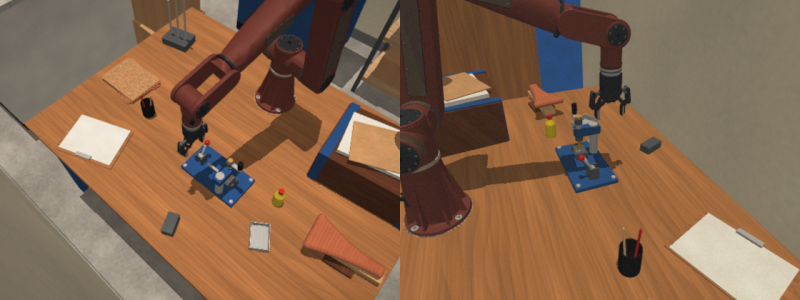

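The picture shows the tapper (scene ≈(218,175), side ≈(588,160) in the half-size montage), with the red ball to the robot's side and a black knob on top. I need crops at full resolution.

```bash
python3 - <<'E'
from h import *
a=cam("scene");b=cam("side")
A=a["color"][180:300,230:370];B=b["color"][130:280,200:320]
im=np.hstack([cv2.resize(A,(400,343),interpolation=3),cv2.resize(B,(400,500),interpolation=3)[:343] if 0 else cv2.resize(B,(274,343),interpolation=3)])
cv2.imwrite("pics/b.png",im[:,:,::-1])
# red blobs & project function
for n,c in(("scene",a),("side",b)):
    h=cv2.cvtColor(c["color"],cv2.COLOR_RGB2HSV)
    m=((h[...,0]<5)|(h[...,0]>175))&(h[...,1]>200)&(h[...,2]>110)
    k,_,st,ce=cv2.connectedComponentsWithStats(m.astype(np.uint8))
    print(n,[(st[i].tolist(),ce[i].round(1).tolist()) for i in range(1,k) if st[i][4]>10])
E
```

```text
scene [([287, 196, 6, 7, 31], [289.7, 199.1]), ([391, 264, 7, 8, 42], [393.8, 267.5])]
side [([206, 160, 6, 7, 22], [208.6, 162.3]), ([250, 217, 8, 8, 40], [253.9, 220.1]), ([334, 320, 5, 10, 20], [336.2, 324.4]), ([330, 331, 6, 21, 36], [332.6, 341.2])]
```

View pics/b.png

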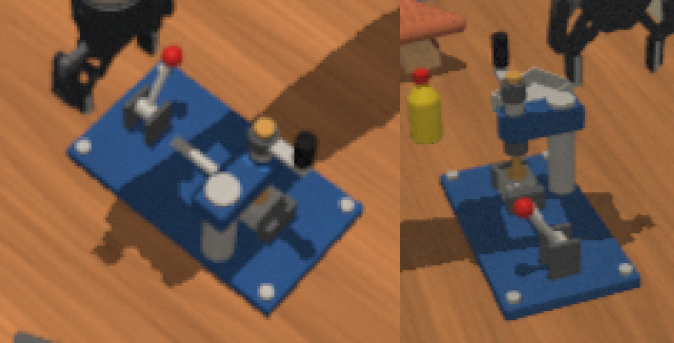

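The left half (scene) shows the plate corners at about (70,152), (268,312) and (362,210), the ball at (172,56), the knob at (305,151) and the spindle cap at (264,128). The right half (side) shows the corners at (441,180), (507,318) and (639,283), the ball at (524,208) and the knob at (501,50). I'll triangulate the points and fit the tapper pose.

```bash
cat > fit.py <<'E'
from h import *
from scipy.optimize import least_squares
np.set_printoptions(precision=4,suppress=True)
a=cam("scene");b=cam("side")
def proj(P,c): return cv2.projectPoints(np.atleast_2d(P).astype(float),np.ravel(c["rvec"]),np.ravel(c["tvec"]),c["intrinsics"],None)[0][:,0]
s=lambda u,v:(u/2.857+230,v/2.857+180)
d=lambda u,v:((u-400)/2.283+200,v/2.283+130)
px={"knob":(s(305,151),d(501,50)),"ball":((289.5,199.3),(253.7,220.5)),"cap":(s(264,128),d(513,77))}
for k,(u,v) in px.items():
    f=lambda P:np.r_[proj(P,a)[0]-u,proj(P,b)[0]-v]
    r=least_squares(f,[.55,.1,.15]); print(k,r.x,f(r.x))
L=75e-3
T={"knob":[0,.11,.211],"ball":[-L*np.sin(.6),-.1,.055+L*np.cos(.6)]}
S=[([.085,-.15,.018],s(70,152)),([.085,.15,.018],s(268,312)),([-.085,.15,.018],s(362,210)),(T["knob"],px["knob"][0]),(T["ball"],px["ball"][0])]
D=[([-.085,.15,.018],d(441,180)),([-.085,-.15,.018],d(507,318)),([.085,-.15,.018],d(639,283)),(T["knob"],px["knob"][1]),(T["ball"],px["ball"][1])]
def W(q,P): return R.from_euler("z",q[2]).apply(P)+[q[0],q[1],0]
f=lambda q:np.r_[(proj(W(q,[x[0] for x in S]),a)-[x[1] for x in S]).ravel(),(proj(W(q,[x[0] for x in D]),b)-[x[1] for x in D]).ravel()]
r=min((least_squares(f,[.57,.1,y]) for y in np.arange(-3,3,1)),key=lambda r:r.cost)
print(r.x,r.fun.reshape(-1,2).tolist())
for n,P in {"knob":T["knob"],"ball":T["ball"],"spindle":[0,.06,.211],"pivot":[0,-.1,.055],"ballend":[-T["ball"][0],-.1,T["ball"][2]]}.items(): print(n,W(r.x,P))
E
python3 fit.py
```

```text
knob [0.5482 0.1809 0.2062] [-0.4192  0.2297 -0.4645 -0.1463]
ball [ 0.5049 -0.031   0.1163] [ 0.2451 -0.1137  0.212   0.0562]
cap [0.5476 0.1301 0.193 ] [-0.2479  0.1291 -0.26   -0.0778]
[ 0.5475  0.0678 -0.0045] [[-2.4460577608227823, -2.0847251266665126], [-1.0171776152927805, -0.7653364766761115], [0.16802192655592307, -2.064709762272912], [-1.1119485227978885, -1.304477659801421], [0.05379224120542858, -0.44290728591585093], [-0.9127247945453689, -3.327857682150949], [-1.3631343474046105, -3.4762397978632293], [1.170574111511712, -3.2174506542715164], [-0.2747862318878447, -1.173212167895656], [0.2389630509701135, 0.1229654307082626]]
knob [0.548  0.1778 0.211 ]
ball [ 0.5047 -0.032   0.1169]
spindle [0.5477 0.1278 0.211 ]
pivot [ 0.547  -0.0322  0.055 ]
ballend [ 0.5894 -0.0324  0.1169]
```

Emit:
{"op": "step_arm", "data": {
  "moves": [
    {"jaw": 0, "dx": -1, "dy": -5},
    {"jaw": 0, "dx": -2, "dy": -10},
    {"jaw": 0, "dx": -3.2, "dy": -16.5},
    {"jaw": 0, "dx": -3.2, "dy": -16.5},
    {"jaw": 0, "dx": -3.2, "dy": -16.5},
    {"jaw": 0, "dx": -3.2, "dy": -16.5}
  ]
}}

```text
invalid input at $.moves[0]: expected keys jaw, dx, dy, dz, ax, ay, az
```

```bash
python3 - <<'E'
from h import *
np.set_printoptions(precision=4,suppress=True)
c=cam("wrist");save(c,"w1.png")
for l in ["handle","clamp_ball"]:
    for d in finder.spot_in(l,c)[:2]: print(l,round(d["score"],2),world(d["at"],c))
print(world([0,0,0],c))
s=monitor.observe(); print(s["t"],s["eef_pos"],s["opening"])
for P in [[.505,-.032,.117],[.548,.18,.21],[.548,.129,.2]]:
  print(cv2.projectPoints(np.array([P]),np.ravel(c["rvec"]),np.ravel(c["tvec"]),c["intrinsics"],None)[0].ravel())
E
```

```text
handle 0.77 [0.5508 0.121  0.1851]
clamp_ball 0.62 [ 0.5239 -0.0304  0.1023]
[0.6255 0.0821 0.3744]
1.05 [ 0.625  -0.      0.2393] 0.08541441617469395
[124.4865 240.8327]
[  56.6865 -212.8597]
[ 94.3992 -33.3309]
```

View pics/w1.png

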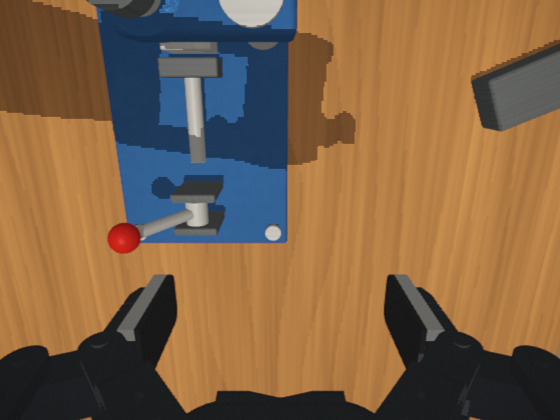

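The wrist view puts the ball at (124,238), where I predicted (124.5,241), so the ball position is confirmed. The knob is out of view. I'll repeat the move with all the keys.

Emit:
{"op": "step_arm", "data": {
  "moves": [
    {"jaw": 0, "dx": -1, "dy": -5.5, "dz": 0, "ax": 0, "ay": 0, "az": 0},
    {"jaw": 0, "dx": -2, "dy": -11, "dz": 0, "ax": 0, "ay": 0, "az": 0},
    {"jaw": 0, "dx": -3.2, "dy": -16.5, "dz": 0, "ax": 0, "ay": 0, "az": 0},
    {"jaw": 0, "dx": -3.2, "dy": -16.5, "dz": 0, "ax": 0, "ay": 0, "az": 0},
    {"jaw": 0, "dx": -3.2, "dy": -16.5, "dz": 4, "ax": 0, "ay": 0, "az": 0},
    {"jaw": 0, "dx": -3.2, "dy": -16.5, "dz": 8, "ax": 0, "ay": 0, "az": 0},
    {"jaw": 0, "dx": -3.2, "dy": -16.5, "dz": 12.2, "ax": 0, "ay": 0, "az": 0},
    {"jaw": 0, "dx": -3.2, "dy": -16.5, "dz": 12.2, "ax": 0, "ay": 0, "az": 0}
  ]
}}

```text
t: 2.05
eef_pos: [0.4578, -0.0313, 0.1143]
tool_rot: [0.707, 0.707, -0.002, -0.003]
wrist_force: [-0.1, 0.4, 0.4]
opening: -0.0003
finger_force: 0.0
```

Emit:
{"op": "step_arm", "data": {
  "moves": [
    {"jaw": 0, "dx": 0, "dy": 1.5, "dz": 0, "ax": 0, "ay": 0, "az": 0},
    {"jaw": 0, "dx": 0, "dy": 3, "dz": 0, "ax": 0, "ay": 0, "az": 0},
    {"jaw": 0, "dx": 0, "dy": 4, "dz": -0.3, "ax": 0, "ay": 0, "az": 0},
    {"jaw": 0, "dx": 0, "dy": 5, "dz": -0.6, "ax": 0, "ay": 0, "az": 0},
    {"jaw": 0, "dx": 0, "dy": 6, "dz": -0.6, "ax": 0, "ay": 0, "az": 0},
    {"jaw": 0, "dx": 0, "dy": 7, "dz": -0.6, "ax": 0, "ay": 0, "az": 0},
    {"jaw": 0, "dx": 0, "dy": 8, "dz": -0.4, "ax": 0, "ay": 0, "az": 0},
    {"jaw": 0, "dx": 0, "dy": 9, "dz": -0.2, "ax": 0, "ay": 0, "az": 0},
    {"jaw": 0, "dx": 0, "dy": 9.6, "dz": 0, "ax": 0, "ay": 0, "az": 0},
    {"jaw": 0, "dx": 0, "dy": 10.1, "dz": 0, "ax": 0, "ay": 0, "az": 0},
    {"jaw": 0, "dx": 0, "dy": 10.1, "dz": 0, "ax": 0, "ay": 0, "az": 0}
  ]
}}

```text
t: 3.42
eef_pos: [0.5606, -0.0318, 0.1165]
tool_rot: [0.707, 0.707, -0.0, -0.001]
wrist_force: [-0.8, 0.1, -0.9]
opening: 0.0
finger_force: 0.6
```

Emit:
{"op": "step_arm", "data": {
  "moves": [
    {"jaw": 0, "dx": 0, "dy": 0.4, "dz": 0, "ax": 0, "ay": 0, "az": 0},
    {"jaw": 0, "dx": 0, "dy": 0.8, "dz": 0, "ax": 0, "ay": 0, "az": 0},
    {"jaw": 0, "dx": 0, "dy": 0.8, "dz": 0, "ax": 0, "ay": 0, "az": 0}
  ]
}}

```text
t: 3.8
eef_pos: [0.5655, -0.0318, 0.1166]
tool_rot: [0.707, 0.707, -0.003, -0.003]
wrist_force: [-10.1, 0.4, 3.9]
opening: -0.0
finger_force: 5.2
```

```bash
python3 - <<'E'
from h import *
from scipy.optimize import least_squares
C=[cam("scene"),cam("side")]; px=[]
for c in C:
    h=cv2.cvtColor(c["color"],cv2.COLOR_RGB2HSV)
    m=((h[...,0]<5)|(h[...,0]>175))&(h[...,1]>200)&(h[...,2]>80)
    k,_,st,ce=cv2.connectedComponentsWithStats(m.astype(np.uint8))
    print([(st[i].tolist(),ce[i].round(1).tolist()) for i in range(1,k) if st[i][4]>6])
    for x in (.57,.5894): print(cv2.projectPoints(np.array([[x,-.032,.117]]),np.ravel(c["rvec"]),np.ravel(c["tvec"]),c["intrinsics"],None)[0].ravel())
E
```

```text
[([199, 140, 4, 8, 11], [200.1, 143.3]), ([269, 214, 6, 6, 30], [271.6, 216.2]), ([390, 264, 8, 8, 44], [393.7, 267.8])]
[275.67872789 211.94248961]
[271.46389551 215.91746868]
[([206, 160, 6, 7, 26], [208.6, 162.8]), ([282, 212, 6, 6, 22], [284.6, 214.5]), ([335, 320, 4, 9, 19], [336.3, 323.6]), ([329, 333, 7, 26, 55], [331.8, 345.4])]
[277.66043346 215.31239609]
[284.55349721 213.78146598]
```

The ball sits at the predicted fully-over position in both views, with a 10 N stop reaction, so the lever is locked. I'll retreat and look at the knob with the wrist camera.

Emit:
{"op": "step_arm", "data": {
  "moves": [
    {"jaw": 0, "dx": 0, "dy": -1.5, "dz": 0, "ax": 0, "ay": 0, "az": 0},
    {"jaw": 0, "dx": 0, "dy": -1.5, "dz": -5, "ax": 0, "ay": 0, "az": 0},
    {"jaw": 0, "dx": 0, "dy": -1.5, "dz": -11, "ax": 0, "ay": 0, "az": 0},
    {"jaw": 0.5, "dx": 2, "dy": -1.5, "dz": -16.5, "ax": 0, "ay": 0, "az": 0},
    {"jaw": 0.5, "dx": 7, "dy": -1.5, "dz": -18.5, "ax": 0, "ay": 0, "az": 0},
    {"jaw": 0.5, "dx": 9, "dy": -1.5, "dz": -18.5, "ax": 0, "ay": 0, "az": 0},
    {"jaw": 0.5, "dx": 9, "dy": -1.5, "dz": -18.5, "ax": 0, "ay": 0, "az": 0},
    {"jaw": 0.5, "dx": 9, "dy": -1.5, "dz": -18.5, "ax": 0, "ay": 0, "az": 0}
  ]
}}

```text
t: 4.9
eef_pos: [0.5532, 0.0571, 0.3004]
tool_rot: [0.707, 0.707, -0.001, -0.001]
wrist_force: [1.3, 0.6, 0.1]
opening: 0.0428
finger_force: 0.0
```

```bash
python3 - <<'E'
from h import *
np.set_printoptions(precision=4,suppress=True)
c=cam("wrist");save(c,"w2.png")
np.savez("w2.npz",r=np.ravel(c["rvec"]),t=np.ravel(c["tvec"]),K=c["intrinsics"])
for l in ["handle","clamp_ball"]:
    for d in finder.spot_in(l,c)[:2]: print(l,round(d["score"],2),world(d["at"],c))
print(world([0,0,0],c))
s=monitor.observe(); print(s["t"],s["eef_pos"],s["opening"])
for P in [[.5894,-.032,.117],[.548,.18,.23],[.548,.18,.188],[.548,.129,.2]]:
  print(cv2.projectPoints(np.array([P]),np.ravel(c["rvec"]),np.ravel(c["tvec"]),c["intrinsics"],None)[0].ravel())
E
```

```text
handle 0.86 [0.5471 0.1603 0.1915]
clamp_ball 0.74 [ 0.5812 -0.0247  0.1031]
clamp_ball 0.5 [0.5526 0.1052 0.0188]
[0.5542 0.1393 0.4354]
5.05 [0.5536 0.0569 0.3009] 0.0425116765827647
[317.2082 269.0041]
[269.507   -0.1335]
[271.681   15.1782]
[271.7445 102.5666]
```

View pics/w2.png

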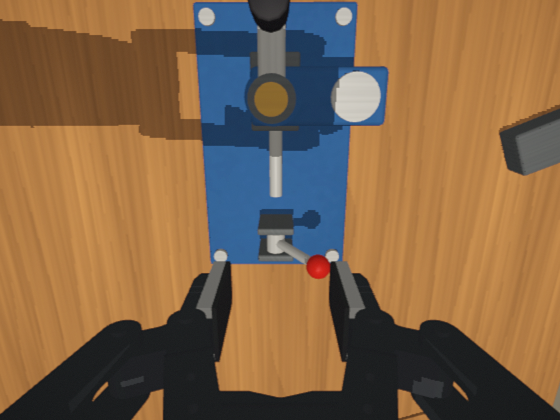

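The lever ball at (318,267) is in its locked place, the spindle cap is at (271,99) and the knob at the top edge, (269,8). One more view from 6 cm further on.

Emit:
{"op": "step_arm", "data": {
  "moves": [
    {"jaw": 0.5, "dx": 3.5, "dy": -0.5, "dz": 0, "ax": 0, "ay": 0, "az": 0},
    {"jaw": 0.5, "dx": 6, "dy": -0.5, "dz": 0, "ax": 0, "ay": 0, "az": 0},
    {"jaw": 0.5, "dx": 6, "dy": -0.5, "dz": 0, "ax": 0, "ay": 0, "az": 0},
    {"jaw": 0.5, "dx": 6, "dy": -0.5, "dz": 0, "ax": 0, "ay": 0, "az": 0}
  ]
}}

```text
t: 5.55
eef_pos: [0.5491, 0.117, 0.3019]
tool_rot: [0.707, 0.707, -0.001, 0.0]
wrist_force: [-0.6, -0.0, -0.3]
opening: 0.0425
finger_force: 0.0
```

```bash
python3 - <<'E'
from h import *
np.set_printoptions(precision=4,suppress=True)
c=cam("wrist");cv2.imwrite("pics/w3.png",cv2.resize(c["color"][40:260,160:400],(720,660)[:2] if 0 else (600,550),interpolation=3)[:,:,::-1])
for l in ["handle"]:
    for d in finder.spot_in(l,c)[:2]: print(l,round(d["score"],2),world(d["at"],c))
s=monitor.observe(); print(s["t"],s["eef_pos"],s["wrist_force"])
pr=lambda P:cv2.projectPoints(np.array([P]),np.ravel(c["rvec"]),np.ravel(c["tvec"]),c["intrinsics"],None)[0].ravel()
for P in [[.548,.18,.23],[.548,.18,.188],[.548,.13,.2]]:
  u=pr(P);print(u,(u-[160,40])*2.5, (pr(np.array(P)+[0,.001,0])-u)*2.5,(pr(np.array(P)+[.001,0,0])-u)*2.5,(pr(np.array(P)+[0,0,.001])-u)*2.5)
E
```

```text
handle 0.9 [0.5477 0.1616 0.189 ]
5.65 [0.5491 0.1169 0.3021] [ 0.105   0.6254 -0.5578]
[277.7414 121.4208] [294.3535 203.552 ] [-0.0087 -4.5849] [4.4788 0.0012] [-0.0361  0.4274]
[278.2461 115.4508] [295.6152 188.6271] [-0.0057 -3.8488] [3.7417 0.0009] [-0.0252  0.298 ]
[278.2388 192.3687] [295.5971 380.9218] [-0.0056 -3.5348] [3.6756 0.0023] [-0.0248  1.0358]
```

View pics/w3.png

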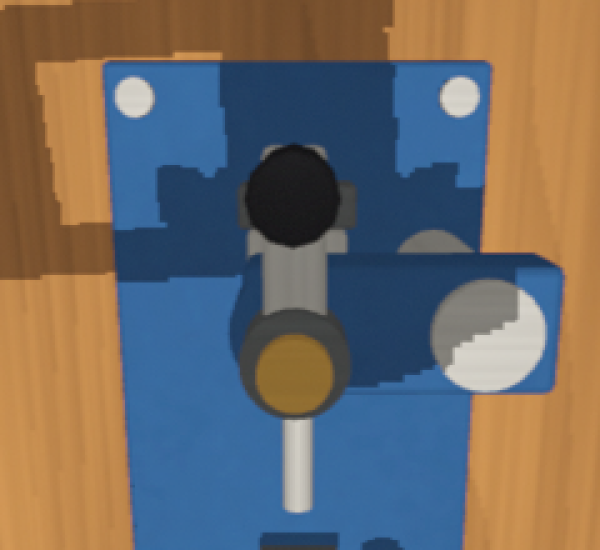

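The top view shows the knob's top centre at (293,197) and the spindle cap at (294,374). That gives the knob at (0.5477, 0.181) and the spindle at (0.5477, 0.131), with the 50 mm radius consistent. Descending to grip.

Emit:
{"op": "step_arm", "data": {
  "moves": [
    {"jaw": 0.5, "dx": 3.5, "dy": -0.1, "dz": 0, "ax": 0, "ay": 0, "az": 0},
    {"jaw": 0.5, "dx": 6.4, "dy": -0.1, "dz": 0, "ax": 0, "ay": 0, "az": 0},
    {"jaw": 0.5, "dx": 6.4, "dy": -0.1, "dz": 2, "ax": 0, "ay": 0, "az": 0},
    {"jaw": 0.5, "dx": 6.4, "dy": -0.1, "dz": 5, "ax": 0, "ay": 0, "az": 0},
    {"jaw": 0.5, "dx": 6.4, "dy": -0.1, "dz": 8, "ax": 0, "ay": 0, "az": 0},
    {"jaw": 0.5, "dx": 6.4, "dy": -0.1, "dz": 9.8, "ax": 0, "ay": 0, "az": 0},
    {"jaw": 0.5, "dx": 6.4, "dy": -0.1, "dz": 9.8, "ax": 0, "ay": 0, "az": 0}
  ]
}}

```text
t: 6.52
eef_pos: [0.5466, 0.1808, 0.2018]
tool_rot: [0.707, 0.707, -0.002, -0.001]
wrist_force: [0.5, 0.1, 0.2]
opening: 0.043
finger_force: 0.0
```

Emit:
{"op": "step_arm", "data": {
  "grip_force": 40,
  "moves": [
    {"jaw": 0.2, "dx": 0, "dy": 0, "dz": 0, "ax": 0, "ay": 0, "az": 0},
    {"jaw": 0.1, "dx": 0, "dy": 0, "dz": 0, "ax": 0, "ay": 0, "az": 0},
    {"jaw": 0, "dx": 0, "dy": 0, "dz": 0, "ax": 0, "ay": 0, "az": 0},
    {"jaw": 0, "dx": 0, "dy": 0, "dz": 0, "ax": 0, "ay": 0, "az": 0},
    {"jaw": 0, "dx": 0, "dy": 0, "dz": 0, "ax": 0, "ay": 0, "az": 0}
  ]
}}

```text
t: 7.15
eef_pos: [0.5488, 0.1819, 0.2056]
tool_rot: [0.707, 0.707, 0.001, 0.001]
wrist_force: [-0.9, -2.2, 5.4]
opening: 0.0206
finger_force: 39.9
```

```bash
cat > tab.py <<'E'
import sys, numpy as np
# displacement (tool dx,dy cm) from tap angle a to each listed angle
a=float(sys.argv[1])
for b in map(float,sys.argv[2:]): print(b, round(5*(np.cos(b)-np.cos(a)),2), round(5*(np.sin(b)-np.sin(a)),2))
E
python3 tab.py 0 .1 .2 .3 .4 .5
```

```text
0.1 -0.02 0.5
0.2 -0.1 0.99
0.3 -0.22 1.48
0.4 -0.39 1.95
0.5 -0.61 2.4
```

Emit:
{"op": "step_arm", "data": {
  "moves": [
    {"jaw": 0, "dx": -0.03, "dy": 0.5, "dz": -0.1, "ax": 0, "ay": 0, "az": 0},
    {"jaw": 0, "dx": -0.1, "dy": 1.0, "dz": -0.1, "ax": 0, "ay": 0, "az": 0},
    {"jaw": 0, "dx": -0.22, "dy": 1.48, "dz": -0.1, "ax": 0, "ay": 0, "az": 0},
    {"jaw": 0, "dx": -0.39, "dy": 1.95, "dz": -0.1, "ax": 0, "ay": 0, "az": 0},
    {"jaw": 0, "dx": -0.39, "dy": 1.95, "dz": -0.1, "ax": 0, "ay": 0, "az": 0}
  ]
}}

```text
t: 7.78
eef_pos: [0.5682, 0.1774, 0.2057]
tool_rot: [0.707, 0.707, -0.0, 0.001]
wrist_force: [-1.8, -3.1, 4.7]
opening: 0.0207
finger_force: 40.0
```

```bash
cat > st.py <<'E'
from h import *
import sys
s=monitor.observe(); p=np.array(s["eef_pos"]); f=np.array(s["wrist_force"])
v=p[:2]-[.5482,.1312]; th=np.arctan2(v[0],v[1])%(2*np.pi)
t=np.array([np.cos(th),-np.sin(th)]); n=np.array([np.sin(th),np.cos(th)])
print("th %.3f r %.1fmm z %.4f Ft(resist) %.1f Fr %.1f Fz %.1f t %.2f op %.4f"%(th,1e3*np.hypot(*v),p[2],-f[:2]@t,f[:2]@n,f[2],s["t"],s["opening"]))
E
python3 st.py; python3 tab.py .4 .6 .8 1.0 1.2
```

```text
th 0.408 r 50.3mm z 0.2057 Ft(resist) 0.4 Fr -3.5 Fz 4.7 t 7.78 op 0.0207
0.6 -0.48 0.88
0.8 -1.12 1.64
1.0 -1.9 2.26
1.2 -2.79 2.71
```

Emit:
{"op": "step_arm", "data": {
  "moves": [
    {"jaw": 0, "dx": -0.31, "dy": 0.44, "dz": -0.1, "ax": 0, "ay": 0, "az": 0},
    {"jaw": 0, "dx": -0.58, "dy": 0.88, "dz": -0.2, "ax": 0, "ay": 0, "az": 0},
    {"jaw": 0, "dx": -0.88, "dy": 1.27, "dz": -0.2, "ax": 0, "ay": 0, "az": 0},
    {"jaw": 0, "dx": -1.2, "dy": 1.62, "dz": -0.2, "ax": 0, "ay": 0, "az": 0},
    {"jaw": 0, "dx": -1.2, "dy": 1.62, "dz": -0.2, "ax": 0, "ay": 0, "az": 0}
  ]
}}

```text
t: 8.4
eef_pos: [0.5838, 0.1658, 0.2059]
tool_rot: [0.707, 0.707, -0.0, -0.0]
wrist_force: [2.3, 1.5, -8.6]
opening: 0.0209
finger_force: 39.3
```

```bash
python3 st.py; python3 tab.py .8 .9 1.0 1.1 1.2 1.3 1.4
```

```text
th 0.799 r 49.6mm z 0.2059 Ft(resist) -0.5 Fr 2.7 Fz -8.6 t 8.40 op 0.0209
0.9 -0.38 0.33
1.0 -0.78 0.62
1.1 -1.22 0.87
1.2 -1.67 1.07
1.3 -2.15 1.23
1.4 -2.63 1.34
```

Emit:
{"op": "step_arm", "data": {
  "moves": [
    {"jaw": 0, "dx": -0.36, "dy": 0.36, "dz": 0.13, "ax": 0, "ay": 0, "az": 0},
    {"jaw": 0, "dx": -0.75, "dy": 0.65, "dz": 0.13, "ax": 0, "ay": 0, "az": 0},
    {"jaw": 0, "dx": -1.19, "dy": 0.9, "dz": 0.13, "ax": 0, "ay": 0, "az": 0},
    {"jaw": 0, "dx": -1.64, "dy": 1.1, "dz": 0.13, "ax": 0, "ay": 0, "az": 0},
    {"jaw": 0, "dx": -2.12, "dy": 1.27, "dz": 0.13, "ax": 0, "ay": 0, "az": 0},
    {"jaw": 0, "dx": -2.12, "dy": 1.27, "dz": 0.13, "ax": 0, "ay": 0, "az": 0}
  ]
}}

```text
t: 9.15
eef_pos: [0.5959, 0.1438, 0.2058]
tool_rot: [0.707, 0.707, -0.001, -0.0]
wrist_force: [-5.3, -2.1, -3.0]
opening: 0.0209
finger_force: 39.8
```

```bash
python3 st.py; python3 tab.py 1.3 1.4 1.5 1.6 1.7 1.8
```

```text
th 1.312 r 49.3mm z 0.2058 Ft(resist) -0.7 Fr -5.7 Fz -3.0 t 9.15 op 0.0209
1.4 -0.49 0.11
1.5 -0.98 0.17
1.6 -1.48 0.18
1.7 -1.98 0.14
1.8 -2.47 0.05
```

Emit:
{"op": "step_arm", "data": {
  "moves": [
    {"jaw": 0, "dx": -0.49, "dy": 0.03, "dz": 0.05, "ax": 0, "ay": 0, "az": 0},
    {"jaw": 0, "dx": -0.98, "dy": 0.09, "dz": 0.05, "ax": 0, "ay": 0, "az": 0},
    {"jaw": 0, "dx": -1.48, "dy": 0.1, "dz": 0.05, "ax": 0, "ay": 0, "az": 0},
    {"jaw": 0, "dx": -1.98, "dy": 0.06, "dz": 0.05, "ax": 0, "ay": 0, "az": 0},
    {"jaw": 0, "dx": -2.47, "dy": -0.03, "dz": 0.05, "ax": 0, "ay": 0, "az": 0},
    {"jaw": 0, "dx": -2.47, "dy": -0.03, "dz": 0.05, "ax": 0, "ay": 0, "az": 0}
  ]
}}

```text
t: 9.9
eef_pos: [0.5959, 0.1201, 0.2058]
tool_rot: [0.707, 0.707, 0.0, -0.0]
wrist_force: [-5.0, 1.3, -1.8]
opening: 0.0208
finger_force: 39.9
```

```bash
sed -i 's/.5482,/.5475,/' st.py; python3 st.py; python3 tab.py 1.8 1.9 2.0;python3 tab.py 2.0 2.1 2.2;python3 tab.py 2.2 2.3 2.4;python3 tab.py 2.4 2.5 2.6;python3 tab.py 2.6 2.7 2.8;python3 tab.py 2.8 2.9 3.0; python3 tab.py 3 3.1 3.2
```

```text
th 1.796 r 49.6mm z 0.2058 Ft(resist) 0.2 Fr -5.1 Fz -1.8 t 9.90 op 0.0208
1.9 -0.48 -0.14
2.0 -0.94 -0.32
2.1 -0.44 -0.23
2.2 -0.86 -0.5
2.3 -0.39 -0.31
2.4 -0.74 -0.67
2.5 -0.32 -0.38
2.6 -0.6 -0.8
2.7 -0.24 -0.44
2.8 -0.43 -0.9
2.9 -0.14 -0.48
3.0 -0.24 -0.97
3.1 -0.05 -0.5
3.2 -0.04 -1.0
```

Emit:
{"op": "step_arm", "data": {
  "moves": [
    {"jaw": 0, "dx": -0.48, "dy": -0.2, "dz": 0, "ax": 0, "ay": 0, "az": 0},
    {"jaw": 0, "dx": -0.94, "dy": -0.4, "dz": 0, "ax": 0, "ay": 0, "az": 0},
    {"jaw": 0, "dx": -0.94, "dy": -0.4, "dz": 0, "ax": 0, "ay": 0, "az": 0}
  ]
}}

```text
t: 10.28
eef_pos: [0.5924, 0.1103, 0.2058]
tool_rot: [0.707, 0.707, 0.0, 0.0]
wrist_force: [-2.2, 1.5, -1.7]
opening: 0.0205
finger_force: 39.9
```

```bash
python3 st.py
```

```text
th 2.006 r 49.5mm z 0.2058 Ft(resist) 0.4 Fr -2.6 Fz -1.7 t 10.28 op 0.0205
```

Emit:
{"op": "step_arm", "data": {
  "moves": [
    {"jaw": 0, "dx": -0.44, "dy": -0.24, "dz": 0, "ax": 0, "ay": 0, "az": 0},
    {"jaw": 0, "dx": -0.85, "dy": -0.52, "dz": 0, "ax": 0, "ay": 0, "az": 0},
    {"jaw": 0, "dx": -0.85, "dy": -0.52, "dz": 0, "ax": 0, "ay": 0, "az": 0}
  ]
}}

```text
t: 10.65
eef_pos: [0.5872, 0.1019, 0.2058]
tool_rot: [0.707, 0.707, 0.0, 0.001]
wrist_force: [-0.5, 1.9, -2.9]
opening: 0.0208
finger_force: 39.8
```

```bash
python3 st.py
```

```text
th 2.206 r 49.4mm z 0.2058 Ft(resist) 1.2 Fr -1.5 Fz -2.9 t 10.65 op 0.0208
```

Emit:
{"op": "step_arm", "data": {
  "moves": [
    {"jaw": 0, "dx": -0.39, "dy": -0.31, "dz": 0, "ax": 0, "ay": 0, "az": 0},
    {"jaw": 0, "dx": -0.74, "dy": -0.67, "dz": 0, "ax": 0, "ay": 0, "az": 0},
    {"jaw": 0, "dx": -0.74, "dy": -0.67, "dz": 0, "ax": 0, "ay": 0, "az": 0}
  ]
}}

```text
t: 11.02
eef_pos: [0.5803, 0.0944, 0.2058]
tool_rot: [0.707, 0.707, 0.0, 0.001]
wrist_force: [0.4, 2.2, -3.7]
opening: 0.0209
finger_force: 39.8
```

```bash
python3 st.py
```

```text
th 2.413 r 49.3mm z 0.2058 Ft(resist) 1.8 Fr -1.4 Fz -3.7 t 11.03 op 0.0209
```

Emit:
{"op": "step_arm", "data": {
  "moves": [
    {"jaw": 0, "dx": -0.32, "dy": -0.38, "dz": 0.03, "ax": 0, "ay": 0, "az": 0},
    {"jaw": 0, "dx": -0.6, "dy": -0.8, "dz": 0.05, "ax": 0, "ay": 0, "az": 0},
    {"jaw": 0, "dx": -0.6, "dy": -0.8, "dz": 0.05, "ax": 0, "ay": 0, "az": 0}
  ]
}}

```text
t: 11.4
eef_pos: [0.5748, 0.0902, 0.2058]
tool_rot: [0.707, 0.707, 0.004, 0.002]
wrist_force: [8.1, 7.4, -6.2]
opening: 0.0204
finger_force: 39.8
```

```bash
python3 st.py
```

```text
th 2.554 r 49.3mm z 0.2058 Ft(resist) 10.9 Fr -1.7 Fz -6.2 t 11.40 op 0.0204
```

The first bind is at about 2.45 rad, with 10.9 N at the knob. I'll turn back to about 0.8 rad.

```bash
python3 tab.py 2.6 2.5 2.35 2.2 2.05 1.9 1.75 1.6 1.45 1.3 1.15 1.0 .9 .8
```

```text
2.5 0.28 0.41
2.35 0.77 0.98
2.2 1.34 1.46
2.05 1.98 1.86
1.9 2.67 2.15
1.75 3.39 2.34
1.6 4.14 2.42
1.45 4.89 2.39
1.3 5.62 2.24
1.15 6.33 1.99
1.0 6.99 1.63
0.9 7.39 1.34
0.8 7.77 1.01
```

Emit:
{"op": "step_arm", "data": {
  "moves": [
    {"jaw": 0, "dx": 0.28, "dy": 0.41, "dz": 0.08, "ax": 0, "ay": 0, "az": 0},
    {"jaw": 0, "dx": 0.77, "dy": 0.98, "dz": 0.08, "ax": 0, "ay": 0, "az": 0},
    {"jaw": 0, "dx": 1.34, "dy": 1.46, "dz": 0.08, "ax": 0, "ay": 0, "az": 0},
    {"jaw": 0, "dx": 1.98, "dy": 1.86, "dz": 0.08, "ax": 0, "ay": 0, "az": 0},
    {"jaw": 0, "dx": 2.67, "dy": 2.13, "dz": 0.08, "ax": 0, "ay": 0, "az": 0},
    {"jaw": 0, "dx": 3.39, "dy": 2.32, "dz": 0.08, "ax": 0, "ay": 0, "az": 0},
    {"jaw": 0, "dx": 4.14, "dy": 2.4, "dz": 0.08, "ax": 0, "ay": 0, "az": 0},
    {"jaw": 0, "dx": 4.89, "dy": 2.37, "dz": 0.08, "ax": 0, "ay": 0, "az": 0},
    {"jaw": 0, "dx": 5.62, "dy": 2.22, "dz": 0.08, "ax": 0, "ay": 0, "az": 0},
    {"jaw": 0, "dx": 6.33, "dy": 1.99, "dz": 0.08, "ax": 0, "ay": 0, "az": 0},
    {"jaw": 0, "dx": 6.99, "dy": 1.63, "dz": 0.08, "ax": 0, "ay": 0, "az": 0},
    {"jaw": 0, "dx": 7.77, "dy": 1.01, "dz": 0.08, "ax": 0, "ay": 0, "az": 0},
    {"jaw": 0, "dx": 7.77, "dy": 1.01, "dz": 0.08, "ax": 0, "ay": 0, "az": 0}
  ]
}}

```text
t: 13.02
eef_pos: [0.5828, 0.1671, 0.2057]
tool_rot: [0.707, 0.707, 0.001, 0.001]
wrist_force: [-1.8, -1.1, 6.2]
opening: 0.0209
finger_force: 41.0
```

```bash
python3 st.py; python3 tab.py .8 .95 1.1 1.25 1.4 1.55 1.7 1.85 2.0 2.15 2.3 2.4 2.5
```

```text
th 0.777 r 50.3mm z 0.2057 Ft(resist) 0.6 Fr -2.0 Fz 6.2 t 13.03 op 0.0209
0.95 -0.58 0.48
1.1 -1.22 0.87
1.25 -1.91 1.16
1.4 -2.63 1.34
1.55 -3.38 1.41
1.7 -4.13 1.37
1.85 -4.86 1.22
2.0 -5.56 0.96
2.15 -6.22 0.6
2.3 -6.81 0.14
2.4 -7.17 -0.21
2.5 -7.49 -0.59
```

Emit:
{"op": "step_arm", "data": {
  "moves": [
    {"jaw": 0, "dx": -0.58, "dy": 0.46, "dz": -0.08, "ax": 0, "ay": 0, "az": 0},
    {"jaw": 0, "dx": -1.22, "dy": 0.84, "dz": -0.08, "ax": 0, "ay": 0, "az": 0},
    {"jaw": 0, "dx": -1.91, "dy": 1.13, "dz": -0.08, "ax": 0, "ay": 0, "az": 0},
    {"jaw": 0, "dx": -2.63, "dy": 1.31, "dz": -0.08, "ax": 0, "ay": 0, "az": 0},
    {"jaw": 0, "dx": -3.38, "dy": 1.38, "dz": -0.08, "ax": 0, "ay": 0, "az": 0},
    {"jaw": 0, "dx": -4.13, "dy": 1.34, "dz": -0.08, "ax": 0, "ay": 0, "az": 0},
    {"jaw": 0, "dx": -4.86, "dy": 1.19, "dz": -0.06, "ax": 0, "ay": 0, "az": 0},
    {"jaw": 0, "dx": -5.56, "dy": 0.93, "dz": -0.04, "ax": 0, "ay": 0, "az": 0},
    {"jaw": 0, "dx": -6.22, "dy": 0.57, "dz": -0.04, "ax": 0, "ay": 0, "az": 0},
    {"jaw": 0, "dx": -6.81, "dy": 0.12, "dz": -0.04, "ax": 0, "ay": 0, "az": 0},
    {"jaw": 0, "dx": -6.81, "dy": 0.12, "dz": -0.04, "ax": 0, "ay": 0, "az": 0}
  ]
}}

```text
t: 14.4
eef_pos: [0.5839, 0.0979, 0.2057]
tool_rot: [0.707, 0.707, 0.0, 0.0]
wrist_force: [-2.0, 1.9, 6.9]
opening: 0.0207
finger_force: 41.0
```

```bash
python3 st.py; for a in 2.3 2.5 2.7 2.9 3.1 3.3 3.5 3.7 3.9 4.1 4.3 4.5 4.7 4.9 5.1; do python3 tab.py $a `python3 -c "print($a+.1,$a+.2)"`; done
```

```text
th 2.311 r 49.4mm z 0.2057 Ft(resist) 0.1 Fr -2.7 Fz 6.9 t 14.40 op 0.0207
2.4 -0.36 -0.35
2.5 -0.67 -0.74
2.6 -0.28 -0.41
2.7 -0.51 -0.86
2.8000000000000003 -0.19 -0.46
2.9000000000000004 -0.33 -0.94
3.0 -0.1 -0.49
3.1 -0.14 -0.99
3.2 0.0 -0.5
3.3000000000000003 0.06 -1.0
3.4 0.1 -0.49
3.5 0.26 -0.97
3.6 0.2 -0.46
3.7 0.44 -0.9
3.8000000000000003 0.29 -0.41
3.9000000000000004 0.61 -0.79
4.0 0.36 -0.35
4.1 0.76 -0.65
4.199999999999999 0.42 -0.27
4.3 0.87 -0.49
4.3999999999999995 0.47 -0.18
4.5 0.95 -0.31
4.6 0.49 -0.08
4.7 0.99 -0.11
4.8 0.5 0.02
4.9 0.99 0.09
5.0 0.49 0.12
5.1000000000000005 0.96 0.28
5.199999999999999 0.45 0.21
5.3 0.88 0.47
```

Emit:
{"op": "step_arm", "data": {
  "moves": [
    {"jaw": 0, "dx": -0.35, "dy": -0.36, "dz": -0.05, "ax": 0, "ay": 0, "az": 0},
    {"jaw": 0, "dx": -0.66, "dy": -0.75, "dz": -0.1, "ax": 0, "ay": 0, "az": 0},
    {"jaw": 0, "dx": -0.66, "dy": -0.75, "dz": -0.1, "ax": 0, "ay": 0, "az": 0}
  ]
}}

```text
t: 14.78
eef_pos: [0.576, 0.091, 0.2057]
tool_rot: [0.707, 0.707, -0.0, 0.001]
wrist_force: [1.0, -0.1, 4.6]
opening: 0.021
finger_force: 40.7
```

```bash
python3 st.py
```

```text
th 2.524 r 49.3mm z 0.2057 Ft(resist) 0.8 Fr 0.7 Fz 4.6 t 14.78 op 0.0210
```

Past the first bind freely. I'll continue in 0.2 rad steps.

Emit:
{"op": "step_arm", "data": {
  "moves": [
    {"jaw": 0, "dx": -0.28, "dy": -0.41, "dz": -0.05, "ax": 0, "ay": 0, "az": 0},
    {"jaw": 0, "dx": -0.51, "dy": -0.86, "dz": -0.05, "ax": 0, "ay": 0, "az": 0},
    {"jaw": 0, "dx": -0.51, "dy": -0.86, "dz": -0.05, "ax": 0, "ay": 0, "az": 0}
  ]
}}

```text
t: 15.15
eef_pos: [0.5667, 0.086, 0.2057]
tool_rot: [0.707, 0.707, -0.001, 0.0]
wrist_force: [2.0, -1.8, 1.1]
opening: 0.0207
finger_force: 40.4
```

```bash
python3 st.py
```

```text
th 2.740 r 49.2mm z 0.2057 Ft(resist) 1.1 Fr 2.5 Fz 1.1 t 15.15 op 0.0207
```

Emit:
{"op": "step_arm", "data": {
  "moves": [
    {"jaw": 0, "dx": -0.22, "dy": -0.46, "dz": 0, "ax": 0, "ay": 0, "az": 0},
    {"jaw": 0, "dx": -0.37, "dy": -0.94, "dz": 0, "ax": 0, "ay": 0, "az": 0},
    {"jaw": 0, "dx": -0.37, "dy": -0.94, "dz": 0, "ax": 0, "ay": 0, "az": 0}
  ]
}}

```text
t: 15.52
eef_pos: [0.557, 0.0829, 0.2057]
tool_rot: [0.707, 0.707, -0.001, -0.001]
wrist_force: [0.6, -1.6, 1.1]
opening: 0.0209
finger_force: 40.3
```

```bash
python3 st.py
```

```text
th 2.948 r 49.2mm z 0.2057 Ft(resist) 0.3 Fr 1.7 Fz 1.1 t 15.53 op 0.0209
```

Emit:
{"op": "step_arm", "data": {
  "moves": [
    {"jaw": 0, "dx": -0.11, "dy": -0.49, "dz": 0, "ax": 0, "ay": 0, "az": 0},
    {"jaw": 0, "dx": -0.14, "dy": -0.99, "dz": 0, "ax": 0, "ay": 0, "az": 0},
    {"jaw": 0, "dx": -0.14, "dy": -0.99, "dz": 0, "ax": 0, "ay": 0, "az": 0}
  ]
}}

```text
t: 15.9
eef_pos: [0.547, 0.0819, 0.2057]
tool_rot: [0.707, 0.707, -0.001, -0.001]
wrist_force: [-0.4, -1.0, -1.1]
opening: 0.0211
finger_force: 40.3
```

```bash
python3 st.py
```

```text
th 3.152 r 49.3mm z 0.2057 Ft(resist) -0.4 Fr 1.0 Fz -1.1 t 15.90 op 0.0211
```

Emit:
{"op": "step_arm", "data": {
  "moves": [
    {"jaw": 0, "dx": 0, "dy": -0.5, "dz": 0, "ax": 0, "ay": 0, "az": 0},
    {"jaw": 0, "dx": 0.05, "dy": -1.0, "dz": 0, "ax": 0, "ay": 0, "az": 0},
    {"jaw": 0, "dx": 0.05, "dy": -1.0, "dz": 0, "ax": 0, "ay": 0, "az": 0}
  ]
}}

```text
t: 16.27
eef_pos: [0.5371, 0.0828, 0.2058]
tool_rot: [0.707, 0.707, -0.0, -0.001]
wrist_force: [0.2, 3.1, -1.6]
opening: 0.0208
finger_force: 40.1
```

```bash
python3 st.py
```

```text
th 3.353 r 49.5mm z 0.2058 Ft(resist) -0.5 Fr -3.0 Fz -1.6 t 16.27 op 0.0208
```

Emit:
{"op": "step_arm", "data": {
  "moves": [
    {"jaw": 0, "dx": 0.14, "dy": -0.48, "dz": 0, "ax": 0, "ay": 0, "az": 0},
    {"jaw": 0, "dx": 0.31, "dy": -0.95, "dz": 0, "ax": 0, "ay": 0, "az": 0},
    {"jaw": 0, "dx": 0.31, "dy": -0.95, "dz": 0, "ax": 0, "ay": 0, "az": 0}
  ]
}}

```text
t: 16.65
eef_pos: [0.5278, 0.0857, 0.2058]
tool_rot: [0.707, 0.707, -0.0, -0.001]
wrist_force: [0.6, 2.1, -3.8]
opening: 0.0209
finger_force: 40.0
```

```bash
python3 st.py
```

```text
th 3.551 r 49.6mm z 0.2058 Ft(resist) -0.3 Fr -2.1 Fz -3.8 t 16.65 op 0.0209
```

Emit:
{"op": "step_arm", "data": {
  "moves": [
    {"jaw": 0, "dx": 0.23, "dy": -0.44, "dz": 0.04, "ax": 0, "ay": 0, "az": 0},
    {"jaw": 0, "dx": 0.51, "dy": -0.86, "dz": 0.04, "ax": 0, "ay": 0, "az": 0},
    {"jaw": 0, "dx": 0.51, "dy": -0.86, "dz": 0.04, "ax": 0, "ay": 0, "az": 0}
  ]
}}

```text
t: 17.02
eef_pos: [0.5193, 0.0904, 0.2057]
tool_rot: [0.707, 0.707, -0.001, -0.0]
wrist_force: [0.7, -0.8, -2.1]
opening: 0.0209
finger_force: 40.1
```

```bash
python3 st.py; python3 tab.py 3.75 3.85 3.95;  python3 tab.py 3.95 4.05 4.15;  python3 tab.py 4.15 4.25 4.35
```

```text
th 3.746 r 49.6mm z 0.2057 Ft(resist) 1.0 Fr 0.2 Fz -2.1 t 17.02 op 0.0209
3.85 0.31 -0.4
3.95 0.65 -0.76
4.05 0.38 -0.33
4.15 0.79 -0.61
4.25 0.44 -0.25
4.35 0.89 -0.45
```

Emit:
{"op": "step_arm", "data": {
  "moves": [
    {"jaw": 0, "dx": 0.31, "dy": -0.4, "dz": 0, "ax": 0, "ay": 0, "az": 0},
    {"jaw": 0, "dx": 0.65, "dy": -0.76, "dz": 0, "ax": 0, "ay": 0, "az": 0},
    {"jaw": 0, "dx": 0.65, "dy": -0.76, "dz": 0, "ax": 0, "ay": 0, "az": 0}
  ]
}}

```text
t: 17.4
eef_pos: [0.5117, 0.0968, 0.2057]
tool_rot: [0.707, 0.707, -0.001, -0.0]
wrist_force: [-0.3, -3.0, -0.5]
opening: 0.0209
finger_force: 40.2
```

```bash
python3 st.py
```

```text
th 3.947 r 49.7mm z 0.2057 Ft(resist) 1.9 Fr 2.3 Fz -0.5 t 17.40 op 0.0209
```

Emit:
{"op": "step_arm", "data": {
  "moves": [
    {"jaw": 0, "dx": 0.36, "dy": -0.35, "dz": 0, "ax": 0, "ay": 0, "az": 0},
    {"jaw": 0, "dx": 0.77, "dy": -0.63, "dz": 0, "ax": 0, "ay": 0, "az": 0},
    {"jaw": 0, "dx": 0.77, "dy": -0.63, "dz": 0, "ax": 0, "ay": 0, "az": 0}
  ]
}}

```text
t: 17.77
eef_pos: [0.5065, 0.1029, 0.2057]
tool_rot: [0.707, 0.707, -0.001, 0.002]
wrist_force: [2.1, -8.0, -1.8]
opening: 0.0209
finger_force: 40.0
```

```bash
python3 st.py
```

```text
th 4.108 r 49.8mm z 0.2057 Ft(resist) 7.7 Fr 2.8 Fz -1.8 t 17.77 op 0.0209
```

Second bind at about 4.04 rad (7.7 N). I'll turn back to about 2.35.

```bash
python3 tab.py 4.13 4.0 3.85 3.7 3.55 3.4 3.25 3.1 2.95 2.8 2.65 2.5 2.35; echo; python3 tab.py 2.35 2.5 2.65 2.8 2.95 3.1 3.25 3.4 3.55 3.7 3.85 4.0
```

```text
4.0 -0.52 0.39
3.85 -1.05 0.92
3.7 -1.49 1.53
3.55 -1.84 2.19
3.4 -2.08 2.9
3.25 -2.22 3.63
3.1 -2.25 4.38
2.95 -2.16 5.13
2.8 -1.96 5.85
2.65 -1.66 6.54
2.5 -1.26 7.17
2.35 -0.76 7.73

2.5 -0.49 -0.57
2.65 -0.89 -1.2
2.8 -1.2 -1.88
2.95 -1.39 -2.61
3.1 -1.48 -3.35
3.25 -1.46 -4.1
3.4 -1.32 -4.84
3.55 -1.08 -5.54
3.7 -0.73 -6.21
3.85 -0.28 -6.81
4.0 0.25 -7.34
```

Emit:
{"op": "step_arm", "data": {
  "moves": [
    {"jaw": 0, "dx": -0.52, "dy": 0.39, "dz": 0, "ax": 0, "ay": 0, "az": 0},
    {"jaw": 0, "dx": -1.05, "dy": 0.92, "dz": 0, "ax": 0, "ay": 0, "az": 0},
    {"jaw": 0, "dx": -1.49, "dy": 1.53, "dz": 0, "ax": 0, "ay": 0, "az": 0},
    {"jaw": 0, "dx": -1.84, "dy": 2.19, "dz": 0, "ax": 0, "ay": 0, "az": 0},
    {"jaw": 0, "dx": -2.08, "dy": 2.9, "dz": 0, "ax": 0, "ay": 0, "az": 0},
    {"jaw": 0, "dx": -2.22, "dy": 3.63, "dz": 0, "ax": 0, "ay": 0, "az": 0},
    {"jaw": 0, "dx": -2.25, "dy": 4.38, "dz": 0, "ax": 0, "ay": 0, "az": 0},
    {"jaw": 0, "dx": -2.16, "dy": 5.13, "dz": 0, "ax": 0, "ay": 0, "az": 0},
    {"jaw": 0, "dx": -1.96, "dy": 5.85, "dz": 0, "ax": 0, "ay": 0, "az": 0},
    {"jaw": 0, "dx": -1.66, "dy": 6.54, "dz": 0, "ax": 0, "ay": 0, "az": 0},
    {"jaw": 0, "dx": -1.26, "dy": 7.17, "dz": 0, "ax": 0, "ay": 0, "az": 0},
    {"jaw": 0, "dx": -0.76, "dy": 7.73, "dz": 0, "ax": 0, "ay": 0, "az": 0},
    {"jaw": 0, "dx": -0.76, "dy": 7.73, "dz": 0, "ax": 0, "ay": 0, "az": 0}
  ]
}}

```text
t: 19.4
eef_pos: [0.5844, 0.0984, 0.2057]
tool_rot: [0.707, 0.707, 0.001, -0.0]
wrist_force: [0.1, 2.0, -0.2]
opening: 0.0207
finger_force: 40.3
```

```bash
python3 st.py
```

```text
th 2.297 r 49.3mm z 0.2057 Ft(resist) 1.6 Fr -1.3 Fz -0.2 t 19.40 op 0.0207
```

Emit:
{"op": "step_arm", "data": {
  "moves": [
    {"jaw": 0, "dx": -0.49, "dy": -0.57, "dz": 0, "ax": 0, "ay": 0, "az": 0},
    {"jaw": 0, "dx": -0.89, "dy": -1.2, "dz": 0, "ax": 0, "ay": 0, "az": 0},
    {"jaw": 0, "dx": -1.2, "dy": -1.88, "dz": 0, "ax": 0, "ay": 0, "az": 0},
    {"jaw": 0, "dx": -1.39, "dy": -2.61, "dz": 0, "ax": 0, "ay": 0, "az": 0},
    {"jaw": 0, "dx": -1.48, "dy": -3.35, "dz": 0, "ax": 0, "ay": 0, "az": 0},
    {"jaw": 0, "dx": -1.46, "dy": -4.1, "dz": 0, "ax": 0, "ay": 0, "az": 0},
    {"jaw": 0, "dx": -1.32, "dy": -4.84, "dz": 0, "ax": 0, "ay": 0, "az": 0},
    {"jaw": 0, "dx": -1.08, "dy": -5.54, "dz": 0, "ax": 0, "ay": 0, "az": 0},
    {"jaw": 0, "dx": -0.73, "dy": -6.21, "dz": 0, "ax": 0, "ay": 0, "az": 0},
    {"jaw": 0, "dx": -0.28, "dy": -6.81, "dz": 0, "ax": 0, "ay": 0, "az": 0},
    {"jaw": 0, "dx": 0.25, "dy": -7.34, "dz": 0, "ax": 0, "ay": 0, "az": 0},
    {"jaw": 0, "dx": 0.25, "dy": -7.34, "dz": 0, "ax": 0, "ay": 0, "az": 0}
  ]
}}

```text
t: 20.9
eef_pos: [0.5087, 0.1001, 0.2057]
tool_rot: [0.707, 0.707, -0.001, -0.001]
wrist_force: [-3.8, -0.9, 2.0]
opening: 0.0205
finger_force: 40.5
```

```bash
python3 st.py; for a in 4.0 4.2 4.4 4.6 4.8 5.0; do python3 tab.py $a `python3 -c "print($a+.1,$a+.2)"`; done
```

```text
th 4.037 r 49.7mm z 0.2057 Ft(resist) -1.7 Fr 3.5 Fz 2.0 t 20.90 op 0.0205
4.1 0.39 -0.31
4.2 0.82 -0.57
4.3 0.45 -0.22
4.4 0.91 -0.4
4.5 0.48 -0.13
4.6000000000000005 0.98 -0.21
4.699999999999999 0.5 -0.03
4.8 1.0 -0.01
4.8999999999999995 0.5 0.07
5.0 0.98 0.19
5.1 0.47 0.17
5.2 0.92 0.38
```

Emit:
{"op": "step_arm", "data": {
  "moves": [
    {"jaw": 0, "dx": 0.37, "dy": -0.34, "dz": 0, "ax": 0, "ay": 0, "az": 0},
    {"jaw": 0, "dx": 0.79, "dy": -0.61, "dz": 0, "ax": 0, "ay": 0, "az": 0},
    {"jaw": 0, "dx": 0.79, "dy": -0.61, "dz": 0, "ax": 0, "ay": 0, "az": 0}
  ]
}}

```text
t: 21.28
eef_pos: [0.5033, 0.1079, 0.2057]
tool_rot: [0.707, 0.707, -0.0, -0.001]
wrist_force: [-2.2, -2.1, 2.3]
opening: 0.0205
finger_force: 40.4
```

```bash
python3 st.py
```

```text
th 4.227 r 49.9mm z 0.2057 Ft(resist) 0.8 Fr 2.9 Fz 2.3 t 21.27 op 0.0205
```

Emit:
{"op": "step_arm", "data": {
  "moves": [
    {"jaw": 0, "dx": 0.45, "dy": -0.25, "dz": 0, "ax": 0, "ay": 0, "az": 0},
    {"jaw": 0, "dx": 0.91, "dy": -0.43, "dz": 0, "ax": 0, "ay": 0, "az": 0},
    {"jaw": 0, "dx": 0.91, "dy": -0.43, "dz": 0, "ax": 0, "ay": 0, "az": 0}
  ]
}}

```text
t: 21.65
eef_pos: [0.4994, 0.1173, 0.2057]
tool_rot: [0.707, 0.707, 0.0, -0.001]
wrist_force: [-1.8, -0.9, 0.7]
opening: 0.0209
finger_force: 40.4
```

```bash
python3 st.py
```

```text
th 4.432 r 50.1mm z 0.2057 Ft(resist) 0.4 Fr 2.0 Fz 0.7 t 21.65 op 0.0209
```

Emit:
{"op": "step_arm", "data": {
  "moves": [
    {"jaw": 0, "dx": 0.48, "dy": -0.14, "dz": 0, "ax": 0, "ay": 0, "az": 0},
    {"jaw": 0, "dx": 0.98, "dy": -0.22, "dz": 0, "ax": 0, "ay": 0, "az": 0},
    {"jaw": 0, "dx": 0.98, "dy": -0.22, "dz": 0, "ax": 0, "ay": 0, "az": 0}
  ]
}}

```text
t: 22.02
eef_pos: [0.4974, 0.1272, 0.2057]
tool_rot: [0.707, 0.707, 0.001, -0.0]
wrist_force: [-0.7, -1.2, 0.8]
opening: 0.0208
finger_force: 40.4
```

```bash
python3 st.py
```

```text
th 4.632 r 50.3mm z 0.2057 Ft(resist) 1.1 Fr 0.8 Fz 0.8 t 22.02 op 0.0208
```

Emit:
{"op": "step_arm", "data": {
  "moves": [
    {"jaw": 0, "dx": 0.5, "dy": -0.02, "dz": 0, "ax": 0, "ay": 0, "az": 0},
    {"jaw": 0, "dx": 1.0, "dy": 0, "dz": 0, "ax": 0, "ay": 0, "az": 0},
    {"jaw": 0, "dx": 1.0, "dy": 0, "dz": 0, "ax": 0, "ay": 0, "az": 0}
  ]
}}

```text
t: 22.4
eef_pos: [0.4974, 0.1371, 0.2057]
tool_rot: [0.707, 0.707, 0.0, -0.0]
wrist_force: [-0.6, -0.5, 0.7]
opening: 0.0209
finger_force: 40.4
```

```bash
python3 st.py
```

```text
th 4.830 r 50.4mm z 0.2057 Ft(resist) 0.6 Fr 0.5 Fz 0.7 t 22.40 op 0.0209
```

Emit:
{"op": "step_arm", "data": {
  "moves": [
    {"jaw": 0, "dx": 0.5, "dy": 0.08, "dz": 0, "ax": 0, "ay": 0, "az": 0},
    {"jaw": 0, "dx": 0.98, "dy": 0.2, "dz": 0, "ax": 0, "ay": 0, "az": 0},
    {"jaw": 0, "dx": 0.98, "dy": 0.2, "dz": 0, "ax": 0, "ay": 0, "az": 0}
  ]
}}

```text
t: 22.78
eef_pos: [0.4995, 0.1469, 0.2057]
tool_rot: [0.707, 0.707, 0.0, -0.0]
wrist_force: [-2.2, 0.7, 0.9]
opening: 0.0205
finger_force: 40.4
```

```bash
python3 st.py
```

```text
th 5.029 r 50.5mm z 0.2057 Ft(resist) 0.1 Fr 2.3 Fz 0.9 t 22.77 op 0.0205
```

Emit:
{"op": "step_arm", "data": {
  "moves": [
    {"jaw": 0, "dx": 0.47, "dy": 0.16, "dz": 0, "ax": 0, "ay": 0, "az": 0},
    {"jaw": 0, "dx": 0.92, "dy": 0.36, "dz": 0, "ax": 0, "ay": 0, "az": 0},
    {"jaw": 0, "dx": 0.92, "dy": 0.36, "dz": 0, "ax": 0, "ay": 0, "az": 0}
  ]
}}

```text
t: 23.15
eef_pos: [0.5034, 0.156, 0.2057]
tool_rot: [0.707, 0.707, 0.001, -0.0]
wrist_force: [-0.2, 0.8, 0.4]
opening: 0.0209
finger_force: 40.4
```

```bash
python3 st.py; python3 tab.py 5.22 5.3 5.38
```

```text
th 5.225 r 50.6mm z 0.2057 Ft(resist) -0.5 Fr 0.6 Fz 0.4 t 23.15 op 0.0209
5.3 0.34 0.21
5.38 0.67 0.44
```

Small step to the stop.

Emit:
{"op": "step_arm", "data": {
  "moves": [
    {"jaw": 0, "dx": 0.34, "dy": 0.21, "dz": 0, "ax": 0, "ay": 0, "az": 0},
    {"jaw": 0, "dx": 0.55, "dy": 0.35, "dz": 0, "ax": 0, "ay": 0, "az": 0},
    {"jaw": 0, "dx": 0.55, "dy": 0.35, "dz": 0, "ax": 0, "ay": 0, "az": 0}
  ]
}}

```text
t: 23.52
eef_pos: [0.5065, 0.1609, 0.2057]
tool_rot: [0.707, 0.707, -0.0, -0.0]
wrist_force: [-2.1, -1.6, 1.3]
opening: 0.0206
finger_force: 40.6
```

```bash
python3 st.py
```

```text
th 5.340 r 50.7mm z 0.2057 Ft(resist) 2.5 Fr 0.7 Fz 1.3 t 23.52 op 0.0206
```

Emit:
{"op": "step_arm", "data": {
  "moves": [
    {"jaw": 0, "dx": 0.15, "dy": 0.1, "dz": 0, "ax": 0, "ay": 0, "az": 0},
    {"jaw": 0, "dx": 0.25, "dy": 0.17, "dz": 0, "ax": 0, "ay": 0, "az": 0},
    {"jaw": 0, "dx": 0.25, "dy": 0.17, "dz": 0, "ax": 0, "ay": 0, "az": 0}
  ]
}}

```text
t: 23.9
eef_pos: [0.5078, 0.1627, 0.2057]
tool_rot: [0.707, 0.707, -0.001, 0.0]
wrist_force: [-4.7, -3.8, 3.8]
opening: 0.021
finger_force: 40.7
```

```bash
python3 st.py
```

```text
th 5.383 r 50.7mm z 0.2057 Ft(resist) 5.9 Fr 1.3 Fz 3.8 t 23.90 op 0.0210
```

The depth stop is felt at about 5.35 rad. I'll ease off, open and lift.

Emit:
{"op": "step_arm", "data": {
  "moves": [
    {"jaw": 0, "dx": -0.2, "dy": -0.14, "dz": 0, "ax": 0, "ay": 0, "az": 0},
    {"jaw": 0, "dx": -0.2, "dy": -0.14, "dz": 0, "ax": 0, "ay": 0, "az": 0},
    {"jaw": 0.38, "dx": -0.2, "dy": -0.14, "dz": 0, "ax": 0, "ay": 0, "az": 0},
    {"jaw": 0.38, "dx": -0.2, "dy": -0.14, "dz": 0, "ax": 0, "ay": 0, "az": 0},
    {"jaw": 0.38, "dx": -0.2, "dy": -0.14, "dz": 0, "ax": 0, "ay": 0, "az": 0},
    {"jaw": 0.38, "dx": -0.2, "dy": -0.14, "dz": -2, "ax": 0, "ay": 0, "az": 0},
    {"jaw": 0.38, "dx": -0.2, "dy": -0.14, "dz": -5, "ax": 0, "ay": 0, "az": 0},
    {"jaw": 0.38, "dx": -0.2, "dy": -0.14, "dz": -9, "ax": 0, "ay": 0, "az": 0},
    {"jaw": 0.38, "dx": -5, "dy": 2, "dz": -12, "ax": 0, "ay": 0, "az": 0},
    {"jaw": 0.38, "dx": -9, "dy": 4, "dz": -12, "ax": 0, "ay": 0, "az": 0},
    {"jaw": 0.38, "dx": -9, "dy": 4, "dz": -12, "ax": 0, "ay": 0, "az": 0},
    {"jaw": 0.38, "dx": -9, "dy": 4, "dz": -12, "ax": 0, "ay": 0, "az": 0}
  ]
}}

```text
t: 25.4
eef_pos: [0.5479, 0.0735, 0.3252]
tool_rot: [0.707, 0.707, -0.0, -0.001]
wrist_force: [0.2, 1.1, -0.9]
opening: 0.0324
finger_force: 0.0
```

```bash
python3 - <<'E'
from h import *
c=cam("wrist");save(c,"w9.png")
for z in [.23,.211,.19]:
  for th in (5.1,5.3):print(th,cv2.projectPoints(np.array([[.5475+.05*np.sin(th),.131+.05*np.cos(th),z]]),np.ravel(c["rvec"]),np.ravel(c["tvec"]),c["intrinsics"],None)[0].ravel())
E
```

```text
5.1 [203.11308763  95.52396358]
5.3 [209.92343485  80.18707056]
5.1 [209.0024372   94.78670277]
5.3 [215.36096499  80.61468622]
5.1 [214.55527501  94.09156832]
5.3 [220.47821967  81.01711493]
```

View pics/w9.png

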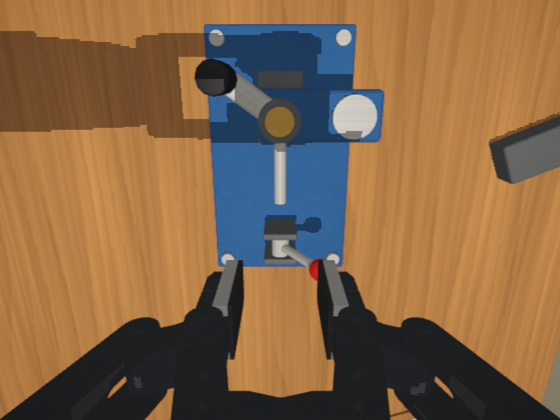

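The knob is at (212,78), its top near the 5.3 rad prediction of (210,80). The lever ball is still fully over at (318,270), and the gripper is clear of everything. Handing in.

```bash
python3 -c "
from cell import workorder
print(workorder.sign_off())"
```

```text
the job is handed in; nothing more can be done
None
```

The clamp lever is locked and the thread is cut to the depth stop at about 5.3 rad, with two binds broken, at most about 11 N read at the knob, and the gripper clear; the job was handed in at about 25 s of the 72 s allowed, and sign-off gave no verdict.

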